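Step a steel rod down the hole gauge

ROBOT

A 7-joint arm with a two-finger parallel gripper is mounted at the origin on a cart in front of the work surface, level with it; the furniture and walls round the work are solid. World frame = base frame: x ahead of the robot, y to its left, z up, the work surface at z = 0. Lengths are in m, angles in rad, forces in N, time in s.
With the tool pointing down it reaches from about 0.4 to 0.925 m from the base axis. Payload 4.1 kg.
Tool frame: the origin (TCP) lies midway between the tips of the shut fingers; the grasp point (between the pads) lies 19 mm behind it (arm.tcp_to_grasp is the distance from the TCP to the grasp point, in m); z points along the fingers, y is the line along which they close (so a half turn about z gives the same grasp; the last joint's range is limited). The gripper opens to 85 mm and grips with 20 to 120 N. Pads are 22 mm wide; open, the fingers measure 114 mm over their backs; the gripper's body (76 mm by 85 mm) begins 54 mm behind the grasp point. The pads swing forward as they close: fully open they stand 13 mm farther back than shut.
Start: joints at [1.149, 0.398, 0.045, 1.537, -0.019, 1.207, -0.051], TCP at [0.206, -0.616, 0.193] pointing down, gripper open.
Joint ranges: [-2.82, 2.82], [-0.49, 2.23], [-1.37, 1.46], [0, 2.46], [-1.36, 4.5], [0.23, 2], [-2.94, 2.94]. Speed limits (rad/s): [2.57, 2.57, 3.14, 3.14, 3.14, 3.14, 3.14].

INTERFACE

Orientations are given as a unit quaternion [w, x, y, z].
In Python, from station import arm, open_jaws, close_gripper, viewer, workorder, finder gives the robot as it stands. Calls block until the motion is done:
- arm.movep(position, orientation): joint-space move of the TCP to a pose.
- arm.move_l(position, frame=None, speed=0.15, f_stop=None): straight line of the TCP; frame=None keeps the orientation; speed is the mean speed in m/s. With f_stop (N) it stops when the force on the tool has changed by that much, and returns True; else False.
- arm.move_j(angles): joint-space move.
- open_jaws() and close_gripper(force=None): open the fingers fully, or close them until they stop; force is the grip in N (None keeps the last).
- arm.wait(seconds).
- arm.inverse_kinematics(position, orientation): joint angles nearest the present ones, or None.
- arm.get_obs(): the state.
- viewer.grab_frame(name): name is "side" or "top"; returns (picture, depth): 420x560x3 uint8, red, green, blue; 420x560 float32, m along the optical axis (not along the pixel's ray), 0 where there is no reading.
- viewer.camera_model(name): a dict with "fx", "fy", "cx", "cy" (pixels), "cam_to_world" (4x4, takes a point from camera to world coordinates). Camera axes: x right, y up, looking along -z (the intrinsics and any distortion apply to the point x, -y, -z); pixel columns grow to the right and rows downward; lengths in m; the calibration is good to about 2 mm. A picture is of the moment at which its call begins. camera_model takes no time and is no camera call.
A pose or a line that the arm cannot do raises arm.IKError and nothing moves.
- workorder.hand_in(): hands the job in; it is judged then, once.
Trained networks look in the newest picture that a camera, given by its name, has taken for a name from the list of things; names that differ only in an ending like _2 or _b are one class to them, and where a whole thing is asked for, a point or a joint stands for the part that bears it (a point fixed in the world has none). Each returns a list of dicts, best first, with "score" (0 to 1); they miss things now and then, are a little off and sometimes report something else, mostly with a low value. They report only what shows in the picture. A call takes as long as a camera call.
- finder.look_for(camera, thing): "rect" ([left, top, right, bottom] in pixels, round what is visible of it).
- finder.place_of(camera, thing): "uv" ([column, row] in pixels: a listed point, or the origin of a listed thing).
The state is a dict: "clock": time; "q": joint angles; "qd": joint speeds; "effort": joint torques, N m; "position": TCP position; "orientation": TCP orientation; "force": force on the tool from outside, world axes, zero at the start; "ft_torque": the same for the moment, N m; "opening": opening from 0.0 (shut) to 1.0 (fully open); "finger_force": force on a finger pad.
Only numpy, scipy, OpenCV 4.12 (cv2) and the standard library are available. Lean on these libraries where they do the work, as an engineer would, in place of code of your own. Each camera call takes 0.05 s, during which the arm holds its last target. There are 200 camera calls.

TASK

Swing the gauge's cover up by its bar, past upright, and lower it gently onto its back stop where it stays. Take the steel rod from its holder and gauge it from above, working down the holes without forcing it: push it about 45 mm into the widest hole and draw it right out, do the same in the middle hole, then set its tip square in the mouth of the narrowest hole, which refuses it. Finally push it down the middle hole again and let it slide right through into the catch lane below, leaving the cover open and the things around the gauge where they were.

Things in the scene. Friction and masses are not known exactly. Their poses are not given: they have to be found in the camera images.
- flap (a joint): Hinge of the grey cover flap over the gauge plate, rad: 0 = shut, lying on the plate; 2.01 = upright; 2.40 = on its back stop. Opens up and away from the robot about the axis through flap_hinge along y of that point (right-hand rule). 0.12 kg, little friction, falls to either side when let go. Panel 100 mm along the hinge, reaching 70 mm from the axis.
- flap_bar (a point): Middle of the cover's round steel grip bar, 10 mm thick, 88 mm long, parallel to the hinge axis and 115 mm from it, in the flap's plane (flap = 0: along -x of flap_hinge), held at its ends by two arms; 40 mm open gap to the panel. Shut, it overhangs the plate's front, 0.13 m above the worktop, nothing beneath. Axes turn with the flap, y along the bar.
- flap_hinge (a point): Middle of the cover's hinge axis at the upper rear edge of the gauge plate; fixed to the plate, axes as of the plate.
- gauge_plate: Steel gauge plate 66 x 134 x 10 mm with a row of three round through holes, atop the grey gauge stand. Origin: centre of its top face, 0.155 m above the worktop. z: out of the top face, 25 degrees from vertical, leaning to the stand's front (the robot's side); x: up the slope, away from the robot; y: along the row of holes, to the left.
- hole_wide (a point): Centre of the mouth (top face) of the widest hole, 21 mm across, at the left (+y) end; axes as of the plate: the hole runs along -z.
- hole_mid (a point): Centre of the mouth of the middle hole, 17 mm across, 36 mm from both others; axes as of the plate.
- hole_narrow (a point): Centre of the mouth of the narrowest hole, 12 mm across, at the right (-y) end; axes as of the plate. The rod does not enter it.
- rod: Plain round steel rod, 14 mm across, 120 mm long, about 0.08 kg, lower end tapered to 9 mm over its last 5 mm. Origin at the centre of its lower end, z along it to the top. At the start it stands upright in the holder, 30 mm deep, with 90 mm showing.
- rod_tip (a point): Centre of the rod's lower (tapered) end.
- rod_top (a point): Centre of the rod's upper end.
- holder: Grey plastic block 56 x 56 x 45 mm on a 72 mm square foot, fixed to the worktop, with a 17 mm wide, 30 mm deep upright hole for the rod. Origin: centre of its underside.
- cup: Bystander: specimen cup with pale screw lid, 66 mm across, 69 mm high. Origin: underside centre.
- timer: Bystander: small white digital timer, 48 x 68 x 32 mm. Origin: underside centre.
- stain: Bystander: small amber dropper bottle, 37 mm across, 100 mm high. Origin: underside centre.
- labels: Bystander: roll of white labels, 72 mm across, 52 mm high. Origin: underside centre.
- stapler: Bystander: black stapler, 125 x 30 x 42 mm. Origin: underside centre.
- gauge: Grey gauge stand fixed to the worktop, 163 x 134 mm; origin on the worktop below the middle hole's mouth. Under the plate a slide board parallel to the holes leads down to three catch lanes, 33 mm wide, one per hole, parted by fins; the rod, let go in a hole, slides down by itself and ends wholly below the plate.

How it is judged:
On the way, in this order (a step that is already met when the one before it is completed fails the run):
1. the cover is open, past upright and on its back stop (value of joint flap above 2.28 rad and velocity of joint flap below 0.2 rad/s), for 0.2 s.
2. the rod's tip is 35 mm or more down the widest hole (z of rod_tip in the frame of hole_wide below -0.035 m and y of rod_tip in the frame of hole_wide between -0.016 and 0.016 m and z of rod_top in the frame of hole_wide above 0.01 m and angle between the z axis of rod and the z axis of gauge_plate, either way round below 0.5 rad and x of rod_tip in the frame of hole_wide between -0.016 and 0.016 m), for 0.05 s.
3. it is drawn out and its tip is 35 mm or more down the middle hole (z of rod_tip in the frame of hole_mid below -0.035 m and y of rod_tip in the frame of hole_mid between -0.016 and 0.016 m and z of rod_top in the frame of hole_mid above 0.01 m and angle between the z axis of rod and the z axis of gauge_plate, either way round below 0.35 rad and x of rod_tip in the frame of hole_mid between -0.016 and 0.016 m), for 0.05 s.
4. it is drawn out and its tip touches the mouth of the narrowest hole, within 6 mm of its centre, in line with it to 15 degrees (distance between rod_tip and hole_narrow below 0.006 m and contact force between rod and gauge_plate above 0.5 N and angle between the z axis of rod and the z axis of gauge_plate, either way round below 0.26 rad), for 0.02 s.
5. its tip is 35 mm or more down the middle hole again (all of step 3), for 0.05 s.
At the end, for the whole second after the job is handed in: The cover rests open (flap above 2.28 rad); the rod lies still in the lane under the middle hole: its top end is at least 12 mm below the plate's top face (beneath the plate), its lower end less than 50 mm above the worktop, both ends within 18 mm sideways of the middle hole (value of joint flap above 2.28 rad and z of rod_top in the frame of hole_mid below -0.012 m and height (world z) of rod_tip below 0.05 m and y of rod_tip in the frame of hole_mid between -0.018 and 0.018 m and y of rod_top in the frame of hole_mid between -0.018 and 0.018 m and horizontal distance between rod_tip and hole_mid below 0.13 m and linear speed of rod below 0.03 m/s); the robot touches nothing.
It fails at once if the cover is let drop onto its stop (faster than 3 rad/s beyond upright) (value of joint flap above 2.05 rad and velocity of joint flap above 3 rad/s).
It fails at once if the rod is forced against the plate (over 50 N) (contact force between rod and gauge_plate above 50 N).
It fails at once if a bystander is shifted by more than 30 mm (distance of any of cup, timer, stain, labels, stapler from where it was at the start of the episode above 0.03 m).
It also fails if it takes over 72 s, if anything falls off the work surface, if the arm or the gripper's body presses on something with over 40 N, if the wrist force passes 120 N, or if a joint passes its speed limit or range.

## Working session

There is one attempt and no reset: what is moved stays moved. The work goes in short steps, each a Python script; the robot and the scene stay as the last script left them, time stands still between calls to the robot, and variables do not carry over. Pictures are saved under pics/ and viewed, at most 10 in all, crops included, and the job is handed in when it is done.

```bash
ls; mkdir -p pics
cat > h.py <<'E'
import numpy as np, cv2
from station import arm, open_jaws, close_gripper, viewer, workorder, finder
from scipy.spatial.transform import Rotation as R
def ray(cam,uv):
    m=viewer.camera_model(cam); T=np.array(m["cam_to_world"])
    d=np.array([(uv[0]-m["cx"])/m["fx"],-(uv[1]-m["cy"])/m["fy"],-1.0])
    return T[:3,3],T[:3,:3]@d
def tri(uvs):
    A=np.zeros((3,3));b=np.zeros(3);L=[]
    for c,uv in uvs:
        o,d=ray(c,uv);d=d/np.linalg.norm(d);P=np.eye(3)-np.outer(d,d);A+=P;b+=P@o;L.append((o,d,P))
    x=np.linalg.solve(A,b)
    return x,[round(float(np.linalg.norm(P@(x-o))),4) for o,d,P in L]
def quat(Rm):
    q=R.from_matrix(Rm).as_quat();return [q[3],q[0],q[1],q[2]]
def save(name,img): cv2.imwrite("pics/"+name,img[:,:,::-1])
E
python3 - <<'E'
from h import *
np.set_printoptions(precision=4,suppress=True)
ims=[]
for c in ("side","top"):
    im,d=viewer.grab_frame(c); save(c+"0.png",im); np.savez(c+"0.npz",im=im,d=d)
    m=viewer.camera_model(c);print(c,{k:v for k,v in m.items()})
for t in ["flap_bar","flap_hinge","hole_wide","hole_mid","hole_narrow","rod_tip","rod_top","holder","gauge","gauge_plate","cup","timer","stain","labels","stapler"]:
    o=[];r=[]
    for c in ("side","top"):
        l=finder.place_of(c,t)
        if l: o.append((c,l[0]["uv"])); r.append((c,np.round(l[0]["uv"],1),round(l[0]["score"],2)))
    print(t,r, tri(o) if len(o)==2 else "")
print(arm.get_obs()["clock"],arm.get_obs()["orientation"],arm.tcp_to_grasp)
E
```

```text
pics
side {'fx': 518.1258078197554, 'fy': 518.1258078197554, 'cx': 273.82209904912435, 'cy': 207.66334247897947, 'cam_to_world': array([[ 0.999 ,  0.0289, -0.0333,  0.4861],
       [-0.0438,  0.5664, -0.8229, -1.5186],
       [-0.0049,  0.8236,  0.5672,  1.1042],
       [ 0.    ,  0.    ,  0.    ,  1.    ]])}
top {'fx': 540.7602844878539, 'fy': 540.7602844878539, 'cx': 281.5269455349407, 'cy': 212.05112512016416, 'cam_to_world': array([[ 0.0287,  0.9824, -0.1843,  0.2686],
       [-0.9996,  0.0284, -0.0044, -0.0959],
       [ 0.001 ,  0.1844,  0.9829,  1.5106],
       [ 0.    ,  0.    ,  0.    ,  1.    ]])}
flap_bar [('side', array([273.6, 215.7]), 0.73), ('top', array([300.8, 210.7]), 0.96)] (array([ 0.5377, -0.1398,  0.1212]), [0.0034, 0.0034])
flap_hinge [('side', array([302.8, 200.6]), 0.6), ('top', array([300.6, 166.8]), 0.83)] (array([ 0.6367, -0.1354,  0.1756]), [0.0011, 0.0011])
hole_wide [('side', array([295.2, 204.3]), 0.87), ('top', array([286.4, 181.2]), 0.88)] (array([ 0.6117, -0.1   ,  0.1367]), [0.003, 0.003])
hole_mid [('side', array([296.9, 206.4]), 0.85), ('top', ar
[... 863 characters left out ...]
.3]), 0.66), ('top', array([148. , 245.3]), 0.66)] (array([0.4457, 0.2799, 0.0127]), [0.0011, 0.0011])
timer [('side', array([240.9, 219.4]), 0.71), ('top', array([242.9, 252.7]), 0.94)] (array([ 0.4304,  0.0153, -0.0001]), [0.0025, 0.0025])
stain [('side', array([262.7, 295.1]), 0.67), ('top', array([384.9, 235.9]), 0.77)] (array([ 0.4943, -0.382 ,  0.0017]), [0.0027, 0.0027])
labels [('side', array([297.2, 310.5]), 0.56), ('top', array([410.8, 201.7]), 0.92)] (array([ 0.5931, -0.4553,  0.0069]), [0.002, 0.002])
stapler [('side', array([233. , 303.1]), 0.65), ('top', array([392.3, 264.3]), 0.93)] (array([ 0.4103, -0.4039, -0.0044]), [0.0026, 0.0026])
1.6 [0.0001 0.987  0.1608 0.    ] 0.0187
```

Run:
```python
import cv2
a=cv2.imread("pics/side0.png")[140:290,200:400];b=cv2.imread("pics/top0.png")[130:280,170:370]
import numpy as np
cv2.imwrite("pics/c0.png",np.hstack([cv2.resize(x,(400,300),interpolation=2) for x in(a,b)]))
cv2.imwrite("pics/t0.png",cv2.imread("pics/top0.png"))
```

```text
(no output)
```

View pics/top0.png

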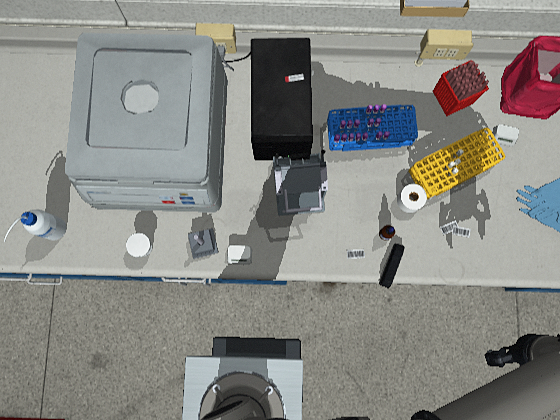

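View pics/side0.png

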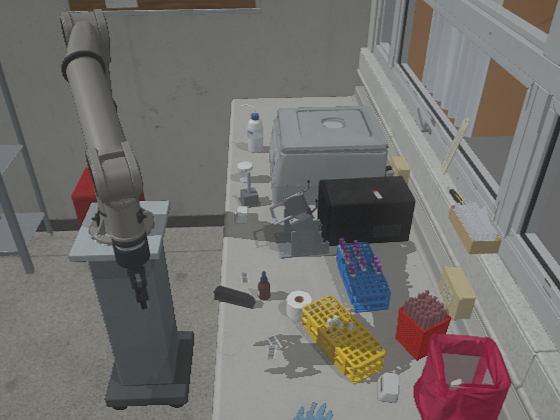

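Run:
```python
from h import *
np.set_printoptions(precision=4,suppress=True,linewidth=150)
# height map from top depth around gauge
z=np.load("top0.npz");d=z["d"];m=viewer.camera_model("top");T=np.array(m["cam_to_world"])
v,u=np.mgrid[0:420,0:560]
P=np.stack([(u-m["cx"])/m["fx"]*d,-(v-m["cy"])/m["fy"]*d,-d,np.ones_like(d)],-1)@T.T
P=P[...,:3];np.save("P0.npy",P)
g=P[140:235:4,262:345:5]
print(np.round(g[...,2]*1000).astype(int))
# holder/rod
s=P[225:260:2,180:220:3];print(np.round(s[...,2]*1000).astype(int))
```

```text
[[ 176  180  178  181  175  174  174  176  177  175  174   -1   -3    3   63   90   81]
 [ 159  164  157  162  162  163  163  158  161  159   -5    2    3   -5   39   58   61]
 [ 130  129  127  128  125  129  127  119  123  121   -4    1    4    0    2    5   12]
 [  95   92   96   98   93   90   91   89   89   91   -4    2  215   -3   -4    2    1]
 [  61   54   54  215   58   59   45   53   51   52   33   30  187   -3    0   -1   -3]
 [  20   19   12  184   16   16   12    9   28    8    9   10  175    5   -2   -2    4]
 [   7   -8    4  176   12    5    5    1  181  180  181  185  178    3    2   -1    0]
 [  -6    2   -1  184  181  176  173  181  176  176  174  173  165   -3    4   -1   -2]
 [  -2   -2   -1  171  179  165  172  176  171  169  171  169  158    3    1    4    6]
 [  -6    4    3  161  170  171  159  165  173  165  166  165  160    2    1   -6   -1]
 [   2    3 1511  160  161  161  171  164  165  162  163  163  149    4    0   -4    3]
 [   0    1    3  150  159  161  164  158  161  156  157  157  150  149   -2   -2   -8]
 [   0   -2   -3  145  145  153  151  158  1
[... 1627 characters left out ...]
6  103   75   46   50   41    3    1    3]
 [  -3   -1    2   -2   44   48   30   60   45   39   44    1    6    1]
 [  -3    1   -1    0   47   41   46   43   40   42   48    9    6   -4]
 [  -3    4    3    2   43   46   44   45   35   48   42   25    5    5]
 [  -3   -1 1511    3   45   42   45   42   44   45   46   37    2   -3]
 [   4   -3    2   -4   44   52   35   45   43   32   17   10    5    2]
 [  -5    1   -3   -2    7   48   32   27    9   10   13    6    3   -2]
 [  -1    1    1   -6    7    8   12    6    7    9   -4   -1    0   -2]
 [  -1    3   -4   -1   -1   11    8    2   -2   -1   -4   -6    2    3]
 [  -4    3    1   -4   -3    2   -2    5   -2   -3   -2    1   -5   -1]]
```

```bash
cat >> h.py <<'E'
def cloud(cam,d):
    m=viewer.camera_model(cam);T=np.array(m["cam_to_world"]);v,u=np.mgrid[0:420,0:560]
    return (np.stack([(u-m["cx"])/m["fx"]*d,-(v-m["cy"])/m["fy"]*d,-d,np.ones_like(d)],-1)@T.T)[...,:3]
E
python3 - <<'E'
from h import *
np.set_printoptions(precision=4,suppress=True,linewidth=150)
for c in("top","side"):
    P=cloud(c,np.load(c+"0.npz")["d"]).reshape(-1,3)
    box=P[(abs(P[:,0]-.6)<.12)&(abs(P[:,1]+.14)<.1)&(P[:,2]>.1)&(P[:,2]<.26)]
    # plane ransac with slope ~25deg
    rng=np.random.default_rng(0);best=0;Q=box
    for _ in range(3000):
        a,b,e=Q[rng.choice(len(Q),3,False)];n=np.cross(b-a,e-a);l=np.linalg.norm(n)
        if l<1e-6: continue
        n/=l;n*=np.sign(n[2])
        if abs(np.degrees(np.arccos(n[2]))-25)>7: continue
        k=abs((Q-a)@n)<.006
        if k.sum()>best: best=k.sum();K=k
    I=Q[K]
    for _ in range(3):
        cc=I.mean(0);n=np.linalg.svd(I-cc)[2][2];n*=np.sign(n[2]);I=Q[abs((Q-cc)@n)<.008]
    print(c,len(Q),len(I),"c",cc,"n",n,"tilt",np.degrees(np.arccos(n[2])),"yaw",np.degrees(np.arctan2(-n[1],-n[0])))
    x=np.array([n[2],0,0]);psi=np.arctan2(-n[1],-n[0]);h=np.array([np.cos(psi),np.sin(psi),0])
    y=np.array([-np.sin(psi),np.cos(psi),0]);xs=np.cross(y,n)
    e=(I-cc);print(" xs range",np.percentile(e@xs,[1,5,95,99]),"y",np.percentile(e@y,[1,5,95,99]))
    # bar
    B=P[(P[:,0]>.50)&(P[:,0]<.556)&(abs(P[:,1]+.14)<.08)&(P[:,2]>.112)&(P[:,2]<.145)]
    for _ in range(4):
        bc=B.mean(0);dr=np.linalg.svd(B-bc)[2][0];r=np.linalg.norm((B-bc)-np.outer((B-bc)@dr,dr),axis=1);B=B[r<.010]
    dr*=np.sign(dr[1]);t=(B-bc)@dr;print(" bar",len(B),bc,dr,"yaw",np.degrees(np.arctan2(-dr[0],dr[1])),np.percentile(t,[1,99]),"mid",bc+dr*np.percentile(t,[1,99]).mean())
P=np.concatenate([cloud(c,np.load(c+"0.npz")["d"]).reshape(-1,3) for c in("top","side")])
S=P[(abs(P[:,0]-.46)<.05)&(abs(P[:,1]-.128)<.05)&(P[:,2]>.06)&(P[:,2]<.2)];print("rod",len(S),S.mean(0),np.percentile(S,[2,50,98],axis=0))
S=P[(abs(P[:,0]-.46)<.05)&(abs(P[:,1]-.128)<.05)&(P[:,2]>.035)&(P[:,2]<.055)]
print("holder top",cv2.minAreaRect((S[:,:2]*1000).astype(np.float32)))
E
```

```text
top 2542 1563 c [ 0.6017 -0.138   0.1611] n [-0.4074 -0.0518  0.9118] tilt 24.2498322666675 yaw 7.244633513997837
 xs range [-0.077  -0.0725  0.0446  0.0564] y [-0.0636 -0.0555  0.0562  0.0631]
 bar 150 [ 0.5359 -0.1463  0.1324] [-0.1107  0.9938 -0.0034] yaw 6.357206407061566 [-0.0463  0.0475] mid [ 0.5358 -0.1457  0.1324]
side 1401 690 c [ 0.6057 -0.1503  0.161 ] n [-0.4045 -0.0963  0.9094] tilt 24.57087150356806 yaw 13.39070654196381
 xs range [-0.077  -0.0709  0.0479  0.0692] y [-0.0604 -0.0546  0.0607  0.0673]
 bar 62 [ 0.5387 -0.153   0.1326] [-0.1087  0.9941 -0.0005] yaw 6.242108712973039 [-0.0457  0.0522] mid [ 0.5383 -0.1498  0.1326]
rod 118 [0.4555 0.1254 0.1063] [[0.4485 0.1164 0.0618]
 [0.4552 0.1249 0.1114]
 [0.4638 0.1355 0.1376]]
holder top ((456.2077331542969, 126.49053955078125), (59.76994323730469, 65.5055160522461), 18.959667205810547)
```

```bash
cat >> h.py <<'E'
PSI=np.radians(6.3);H=np.array([np.cos(PSI),np.sin(PSI),0]);Yp=np.array([-np.sin(PSI),np.cos(PSI),0]);Z=np.array([0,0,1.])
BAR0=np.array([.537,-.145,.1295]);T0=np.radians(25)
HINGE=BAR0+.115*(np.cos(T0)*H+np.sin(T0)*Z)
G=arm.tcp_to_grasp
def bar(th): a=th+T0; return HINGE+.115*(-np.cos(a)*H*1.0+ (-np.sin(a) if False else 0)*Z) if False else HINGE+.115*(-np.cos(th-T0)*H+np.sin(th-T0)*Z)
def ori(pitch,sgn):  # tool z = cos(p)H - sin(p)Z ; x tool=sgn*bar
    z=np.cos(pitch)*H-np.sin(pitch)*Z;x=sgn*Yp;y=np.cross(z,x);return quat(np.stack([x,y,z],1)),z
E
sed -i '/^def bar/d' h.py
cat >> h.py <<'E'
def bar(th,r=.115): return HINGE+r*(-np.cos(th-T0)*H+np.sin(th-T0)*Z)
E
python3 - <<'E'
from h import *
np.set_printoptions(precision=2,suppress=True,linewidth=160)
print(HINGE,bar(2.4))
for s in(1,-1):
  for th in (0,.8,1.6,2.4):
    for p in (0,20,40,60,75,90,105):
      q,z=ori(np.radians(p),s);t=bar(th)+G*z
      j=arm.inverse_kinematics(t,q);j2=arm.inverse_kinematics(t-.12*z,q)
      print(s,th,p,None if j is None else np.array(j),j2 is not None)
E
```

```text
[ 0.64 -0.13  0.18] [ 0.68 -0.13  0.28]
1 0 0 None False
1 0 20 None False
1 0 40 None False
1 0 60 [ 0.72  0.12 -0.42  2.24 -0.48  0.35  0.84] True
1 0 75 [ 0.68  0.21 -0.49  2.05  0.02  0.66  0.31] True
1 0 90 [ 0.6   0.34 -0.51  1.84  0.2   1.    0.12] True
1 0 105 [ 0.48  0.5  -0.46  1.64  0.26  1.32  0.05] True
1 0.8 0 None False
1 0.8 20 None False
1 0.8 40 None True
1 0.8 60 [ 0.72 -0.02 -0.38  2.14 -0.42  0.58  0.74] True
1 0.8 75 [ 0.7   0.09 -0.49  1.95 -0.06  0.86  0.37] True
1 0.8 90 [ 0.62  0.25 -0.51  1.75  0.13  1.18  0.18] True
1 0.8 105 [ 0.48  0.41 -0.45  1.56  0.21  1.48  0.1 ] True
1 1.6 0 None False
1 1.6 20 [ 1.6   0.1  -1.16  2.42  4.02  0.63  2.67] False
1 1.6 40 [ 0.34 -0.07  0.02  2.22 -1.14  0.39  1.43] True
1 1.6 60 [ 0.7   0.02 -0.43  1.95 -0.27  0.7   0.54] True
1 1.6 75 [ 0.67  0.16 -0.53  1.74  0.01  1.02  0.27] True
1 1.6 90 [ 0.56  0.32 -0.52  1.52  0.16  1.34  0.13] True
1 1.6 105 [ 0.41  0.48 -0.44  1.31  0.23  1.65  0.09] True
1 2.4 0 [-0.6   1.02  1.26  2.41  3.45  1.74  2.18] False
1 2.4 20 [ 1.2   0.25 -0.96  2.27  3.74  0.49  2.93] True
1 2.4 
[... 959 characters left out ...]
[ 0.62 -0.06 -0.25  2.22 -1.17  0.41 -1.68] True
-1 1.6 60 [ 0.49  0.02 -0.22  1.96 -0.28  0.7  -2.59] True
-1 1.6 75 [ 0.34  0.14 -0.15  1.75 -0.07  1.01 -2.81] True
-1 1.6 90 [ 0.25  0.29 -0.11  1.53  0.03  1.33 -2.9 ] True
-1 1.6 105 [-0.54  0.78  1.26  1.34 -0.55  1.72 -2.37] True
-1 2.4 0 [-0.6   1.02  1.26  2.41  3.45  1.74 -0.96] False
-1 2.4 20 [ 1.36  0.31 -1.15  2.27  3.64  0.44 -0.07] True
-1 2.4 40 [ 0.5   0.09 -0.24  2.07 -1.06  0.31 -1.85] True
-1 2.4 60 [ 0.32  0.16 -0.14  1.79 -0.2   0.7  -2.71] True
-1 2.4 75 [ 0.22  0.29 -0.08  1.56 -0.05  1.05 -2.86] True
-1 2.4 90 [ 0.16  0.45 -0.06  1.3   0.02  1.39 -2.93] True
-1 2.4 105 [-0.41  0.93  1.26  1.06 -0.7   1.85 -2.43] False
```

Run:
```python
from h import *
np.set_printoptions(precision=3,suppress=True)
p=np.radians(55);q,z=ori(p,1);lat=np.sin(p)*H+np.cos(p)*Z
t=bar(0)+.012*z-.006*lat
arm.movep(t-.09*z+.0*lat,q)
o=arm.get_obs();print(o["clock"],o["position"],o["force"])
r=arm.move_l(t,speed=.08,f_stop=6);o=arm.get_obs();print(r,o["position"]-t,o["force"])
im,d=viewer.grab_frame("side");np.savez("side1.npz",im=im,d=d)
im2,_=viewer.grab_frame("top")
a=cv2.resize(im[150:300,200:400],(400,300),interpolation=2);b=cv2.resize(im2[130:280,230:430],(400,300),interpolation=2)
save("s1.png",np.hstack([a,b]))
```

```text
3.5 [ 0.488 -0.151  0.19 ] [-1.01  -0.554 -0.417]
False [ 0. -0.  0.] [-0.978  0.589  0.517]
```

View pics/s1.png

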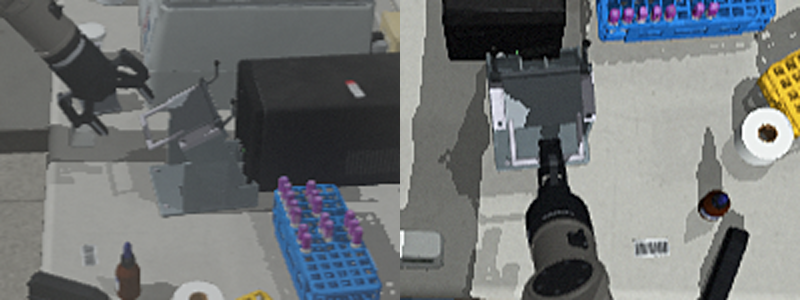

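```bash
cat >> h.py <<'E'
def proj(cam,X):
    m=viewer.camera_model(cam);T=np.linalg.inv(np.array(m["cam_to_world"]));p=T[:3,:3]@np.array(X)+T[:3,3]
    return np.array([m["cx"]+m["fx"]*p[0]/-p[2],m["cy"]-m["fy"]*p[1]/-p[2]])
E
python3 - <<'E'
from h import *
np.set_printoptions(precision=3,suppress=True)
o=arm.get_obs();print(o["position"],o["opening"],o["clock"])
X=o["position"]
for c in("side","top"):
    print(c,"tcp",proj(c,X),"bar",proj(c,bar(0)),"barends",proj(c,bar(0)+.044*Yp),proj(c,bar(0)-.044*Yp),"hinge",proj(c,HINGE))
im,_=viewer.grab_frame("side")
for X2,col in((X,(255,0,0)),(bar(0)+.044*Yp,(0,255,0)),(bar(0)-.044*Yp,(0,255,0)),(HINGE,(255,255,0))):
    u=proj("side",X2).round().astype(int);im[u[1],u[0]]=col
save("s2.png",cv2.resize(im[160:260,220:340],(720,600),interpolation=cv2.INTER_NEAREST))
E
```

```text
[ 0.539 -0.145  0.117] 1.002397446075459 4.875
side tcp [273.083 217.988] bar [272.433 214.806] barends [270.432 207.24 ] [274.52  222.701] hinge [304.298 199.513]
top tcp [302.69  209.262] bar [302.829 209.103] barends [285.972 210.449] [319.669 207.758] hinge [299.97  165.459]
```

View pics/s2.png

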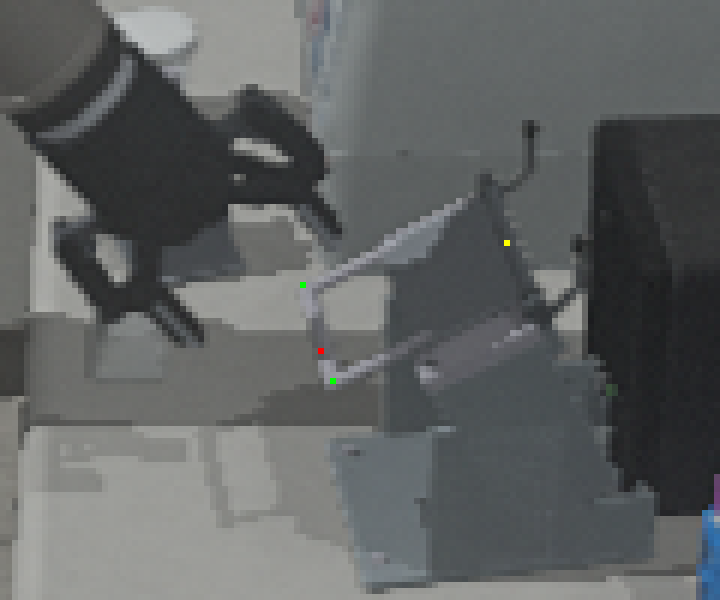

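Run:
```python
from h import *
np.set_printoptions(precision=3,suppress=True,linewidth=150)
o=arm.get_obs();X=o["position"];q=o["orientation"];Rm=R.from_quat([q[1],q[2],q[3],q[0]]).as_matrix()
print(o["q"],o["force"])
for c in("side","top"):
    im,d=viewer.grab_frame(c);P=cloud(c,d).reshape(-1,3);L=(P-X)@Rm
    dark=im.reshape(-1,3).max(1)<90
    S=L[(abs(L[:,0])<.03)&(abs(L[:,1])<.08)&(L[:,2]>-.12)&(L[:,2]<.03)&dark]
    for a,b in((-.08,-.03),(-.03,.03),(.03,.08)):
        k=S[(S[:,1]>a)&(S[:,1]<b)]
        if len(k): print(c,a,len(k),"zmax",np.percentile(k[:,2],[50,90,98]),"y",np.percentile(k[k[:,2]>np.percentile(k[:,2],70)][:,1],[5,50,95]))
```

```text
[ 0.651  0.088 -0.3    2.315 -0.918  0.298  1.297] [ 0.076 -0.663  0.259]
side -0.08 125 zmax [-0.1   -0.065 -0.057] y [-0.055 -0.044 -0.041]
side -0.03 33 zmax [-0.116 -0.112 -0.109] y [-0.027 -0.006  0.009]
side 0.03 226 zmax [-0.087 -0.001  0.002] y [0.055 0.068 0.079]
top -0.03 5 zmax [-0.014 -0.009 -0.007] y [0.005 0.007 0.009]
top 0.03 313 zmax [-0.004  0.001  0.004] y [0.052 0.071 0.079]
```

Run:
```python
from h import *
np.set_printoptions(precision=3,suppress=True,linewidth=150)
X0=np.array([.206,-.616,.193])
print("start proj",proj("side",X0),proj("top",X0))
for c in("side","top"):
    z=np.load(c+"0.npz");P=cloud(c,z["d"]).reshape(-1,3)
    S=P[(abs(P[:,0]-.206)<.09)&(abs(P[:,1]+.616)<.09)&(P[:,2]>.1)&(P[:,2]<.45)]
    print(c,len(S),np.percentile(S[:,2],[0,1,5,50]) if len(S) else "")
    if len(S):
        lo=S[S[:,2]<np.percentile(S[:,2],1)+.03];print(lo.min(0),lo.max(0),lo.mean(0))
im,d=viewer.grab_frame("top");P=cloud("top",d)
print(P[194:210:2,300:312:2].reshape(-1,3)[::1][:, :].reshape(8,6,3)[...,2])
print(P[200,306],P[204,306])
a=np.load("side0.npz")["im"][230:330,90:190];b=im[180:230,270:340]
save("s3.png",np.hstack([cv2.resize(a,(400,400),interpolation=0),cv2.resize(b,(400,400),interpolation=0)]))
```

```text
start proj [143.324 310.146] [499.65  346.771]
side 1793 [0.242 0.252 0.291 0.384]
[ 0.181 -0.672  0.242] [ 0.233 -0.573  0.275] [ 0.222 -0.663  0.26 ]
top 1121 [0.247 0.265 0.298 0.371]
[ 0.171 -0.571  0.247] [ 0.202 -0.545  0.295] [ 0.194 -0.56   0.276]
[[0.006 0.008 0.009 0.009 0.008 0.008]
 [0.007 0.007 0.002 0.01  0.004 0.   ]
 [0.008 0.006 0.014 0.007 0.006 0.008]
 [0.247 0.242 0.248 0.242 0.25  0.004]
 [0.252 0.243 0.246 0.246 0.251 0.006]
 [0.256 0.262 0.259 0.26  0.26  0.257]
 [0.259 0.262 0.264 0.264 0.267 0.262]
 [0.25  0.276 0.273 0.276 0.275 0.272]]
[ 0.538 -0.148  0.242] [ 0.524 -0.148  0.26 ]
```

View pics/s3.png

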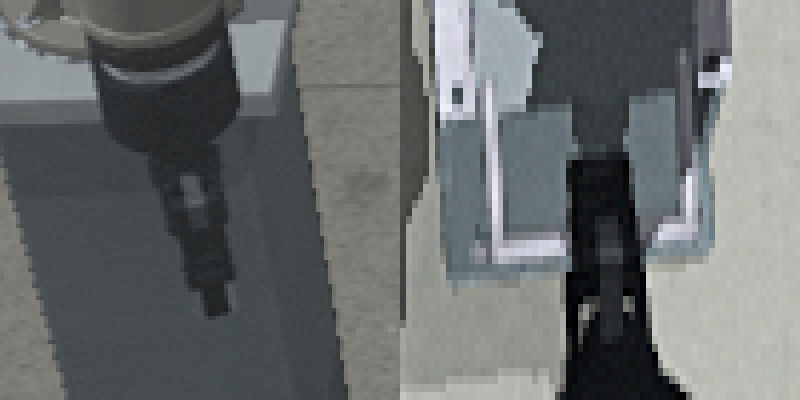

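Run:
```python
from h import *
np.set_printoptions(precision=3,suppress=True,linewidth=150)
o=arm.get_obs();q=o["orientation"];Rm=R.from_quat([q[1],q[2],q[3],q[0]]).as_matrix()
arm.move_l(o["position"]-.06*Rm[:,2],speed=.12)
close_gripper(20)
o=arm.get_obs();X=o["position"];print(o["opening"],o["clock"])
for c in("side","top"):
    im,d=viewer.grab_frame(c);P=cloud(c,d).reshape(-1,3);L=(P-X)@Rm
    S=L[(abs(L[:,0])<.03)&(abs(L[:,1])<.03)&(L[:,2]>-.12)&(L[:,2]<.02)]
    print(c,len(S),"zmax",np.percentile(S[:,2],[80,90,95,98,100]),np.median(S[S[:,2]>np.percentile(S[:,2],70)],0))
    print(proj(c,X),proj(c,X-.04*Rm[:,2]))
    u=proj(c,X).round().astype(int);im[u[1],u[0]]=(255,0,0)
    u0=(int(u[0])-40,int(u[1])-30);save("s4%s.png"%c,cv2.resize(im[u0[1]:u0[1]+60,u0[0]:u0[0]+60],(400,400),interpolation=0))
cv2.imwrite("pics/s4.png",np.hstack([cv2.imread("pics/s4side.png"),cv2.imread("pics/s4top.png")]))
```

```text
-0.0019297138549420993 6.4917
side 272 zmax [-0.063 -0.054 -0.048 -0.044 -0.037] [-0.008  0.002 -0.06 ]
[262.363 206.556] [254.989 198.668]
top 38 zmax [-0.089 -0.086 -0.068 -0.06  -0.042] [ 0.01   0.013 -0.088]
[304.596 218.949] [305.993 225.833]
```

View pics/s4.png

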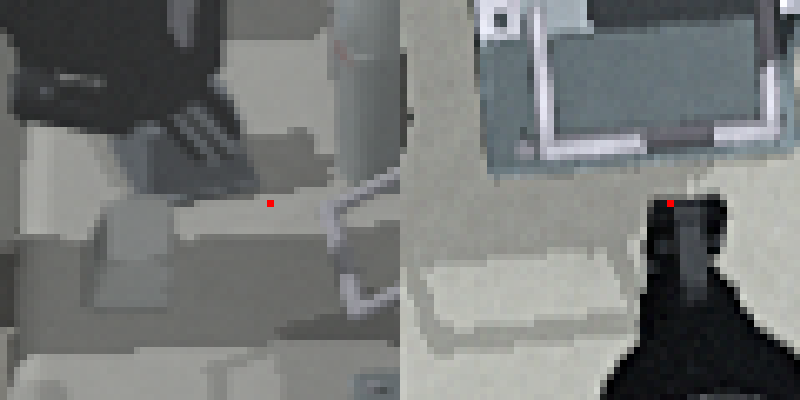

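Run:
```python
from h import *
np.set_printoptions(precision=4,suppress=True,linewidth=150)
q,z=ori(np.radians(90),1)
arm.movep([.46,-.285,.05],q)
r=arm.move_l([.46,-.285,-.05],speed=.06,f_stop=4)
o=arm.get_obs();print(r,o["position"],o["force"],o["clock"])
im,d=viewer.grab_frame("side");u=proj("side",o["position"]).round().astype(int);im[u[1],u[0]]=(255,0,0)
save("s5.png",cv2.resize(im[u[1]-50:u[1]+30,u[0]-50:u[0]+50],(500,400),interpolation=0))
arm.move_l([.46,-.285,.1],speed=.2)
```

```text
True [ 0.4598 -0.2848 -0.0383] [-1.4697  0.2097  6.0797] 8.7833
```

View pics/s5.png

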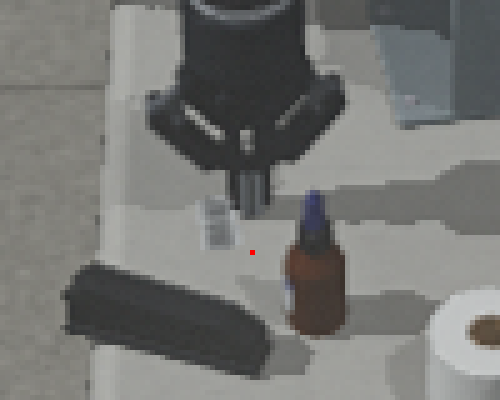

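```bash
cat >> h.py <<'E'
OFF=.037   # reported TCP lies this far beyond the real finger tips
E
python3 - <<'E'
from h import *
np.set_printoptions(precision=2,suppress=True,linewidth=160)
for s in (1,-1):
  for p in (54,57,60,63,66):
    q,z=ori(np.radians(p),s)
    print(s,p,[None if (j:=arm.inverse_kinematics(bar(0)+e*z,q)) is None else np.array(j) for e in(.049,-.04)])
  print([ (round(th,2),p, (j:=arm.inverse_kinematics(bar(th)+.049*ori(np.radians(p),s)[1],ori(np.radians(p),s)[0])) is not None and np.array(j)) for th,p in zip(np.linspace(0,2.4,4),np.linspace(60,78,4))])
E
```

```text
1 54 [array([ 0.48,  0.17, -0.16,  2.31, -1.23,  0.24,  1.59]), array([ 0.74, -0.04, -0.32,  2.32, -0.83,  0.42,  1.22])]
1 57 [array([ 0.65,  0.18, -0.35,  2.27, -0.78,  0.23,  1.15]), array([ 0.8 , -0.03, -0.41,  2.28, -0.66,  0.45,  1.03])]
1 60 [array([ 0.82,  0.21, -0.56,  2.23, -0.35,  0.26,  0.72]), array([ 0.81, -0.01, -0.45,  2.23, -0.51,  0.5 ,  0.87])]
1 63 [array([ 0.75,  0.21, -0.51,  2.2 , -0.22,  0.33,  0.58]), array([ 0.8 ,  0.01, -0.46,  2.19, -0.38,  0.55,  0.73])]
1 66 [array([ 0.7 ,  0.21, -0.47,  2.17, -0.13,  0.4 ,  0.48]), array([ 0.77,  0.03, -0.46,  2.15, -0.27,  0.6 ,  0.62])]
[(np.float64(0.0), np.float64(60.0), array([ 0.82,  0.21, -0.56,  2.23, -0.35,  0.26,  0.72])), (np.float64(0.8), np.float64(66.0), array([ 0.73,  0.07, -0.47,  2.08, -0.2 ,  0.62,  0.52])), (np.float64(1.6), np.float64(72.0), array([ 0.61,  0.16, -0.45,  1.81, -0.02,  0.89,  0.3 ])), (np.float64(2.4), np.float64(78.0), array([ 0.46,  0.36, -0.41,  1.53,  0.12,  1.07,  0.15]))]
-1 54 [array([ 0.5 ,  0.18, -0.17,  2.31, -1.22,  0.24, -1.55]), array([ 0.6 , -0.04, -0.19,  2.32, -0.82,  0
[... 186 characters left out ...]
 0.31, -2.09]), array([ 0.51, -0.02, -0.15,  2.24, -0.5 ,  0.5 , -2.28])]
-1 63 [array([ 0.26,  0.18,  0.03,  2.21, -0.55,  0.36, -2.26]), array([ 0.45, -0.  , -0.12,  2.2 , -0.38,  0.55, -2.41])]
-1 66 [array([ 0.21,  0.19,  0.07,  2.18, -0.43,  0.42, -2.39]), array([ 0.39,  0.02, -0.08,  2.15, -0.29,  0.61, -2.51])]
[(np.float64(0.0), np.float64(60.0), array([ 0.33,  0.18, -0.02,  2.24, -0.71,  0.31, -2.09])), (np.float64(0.8), np.float64(66.0), array([ 0.32,  0.06, -0.04,  2.09, -0.26,  0.62, -2.57])), (np.float64(1.6), np.float64(72.0), array([ 0.19,  0.14,  0.02,  1.82, -0.13,  0.89, -2.75])), (np.float64(2.4), np.float64(78.0), array([ 0.04,  0.35,  0.14,  1.54, -0.12,  1.06, -2.81]))]
```

Run:
```python
from h import *
np.set_printoptions(precision=3,suppress=True)
P=58;p=np.radians(P);q,z=ori(p,1);lat=np.sin(p)*H+np.cos(p)*Z
t=bar(0)+(.010+OFF)*z-.007*lat
open_jaws();arm.movep(t-.07*z,q)
r=arm.move_l(t,speed=.08,f_stop=6);o=arm.get_obs();print(r,o["position"]-t,o["force"],o["clock"])
if not r:
    close_gripper(20);o=arm.get_obs();print(o["opening"],o["force"],o["finger_force"])
    arm.move_l(t+.007*lat,speed=.05,f_stop=25);o=arm.get_obs();print(o["opening"],o["force"],o["finger_force"])
    close_gripper(20);o=arm.get_obs();print(o["opening"],o["force"],o["finger_force"],o["clock"])
im,d=viewer.grab_frame("side");save("s6.png",cv2.resize(im[160:260,220:340],(720,600),interpolation=0))
```

```text
False [ 0. -0.  0.] [0.413 0.08  0.514] 12.225
0.10014924768996873 [8.672 3.691 3.896] 22.137185633182526
0.10177857863815719 [-5.054  0.371  5.182] 22.93918937444687
0.10798709546628224 [-4.253  0.085  5.652] 22.914248406887054 13.4083
```

View pics/s6.png

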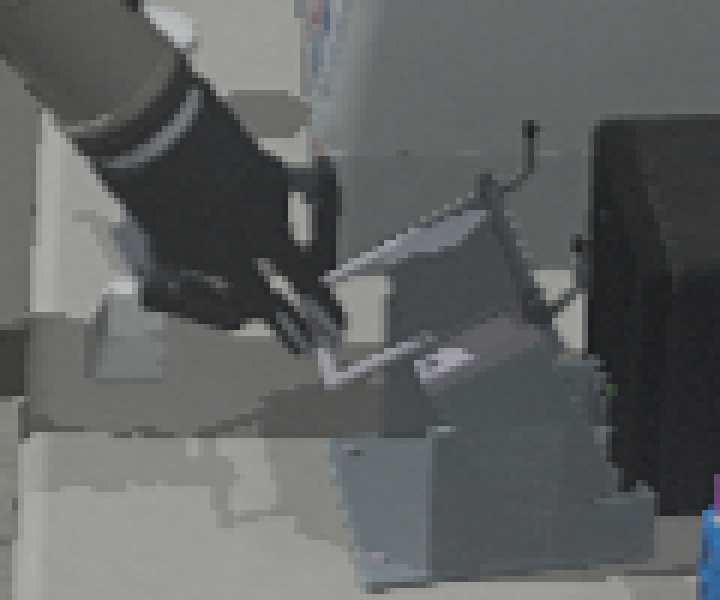

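```bash
sed -i 's/BAR0=np.array(\[.537,-.145,.1295\])/BAR0=np.array([.535,-.145,.1285])/' h.py
python3 - <<'E'
from h import *
np.set_printoptions(precision=1,suppress=True)
def pose(th): 
    p=np.radians(58+20*th/2.4);q,z=ori(p,1);return bar(th)+(.010+OFF)*z,q
for th in list(np.arange(.2,2.3,.2))+[2.3]:
    t,q=pose(th)
    r=arm.move_l(t,q,speed=.10 if th<2 else .06,f_stop=30)
    o=arm.get_obs();print(round(th,2),r,o["force"],round(o["opening"],3),round(o["clock"],2))
    if r: break
else:
    t,q=pose(2.42);r=arm.move_l(t,q,speed=.03,f_stop=6);o=arm.get_obs();print("stop",r,o["force"],np.linalg.norm(o["position"]-t)*1000,o["clock"])
im,d=viewer.grab_frame("side");save("s7.png",cv2.resize(im[140:240,220:340],(720,600),interpolation=0))
E
```

```text
0.2 False [5.1 0.6 0.1] 0.107 13.83
0.4 False [ 7.7  0.1 -0.8] 0.106 14.21
0.6 False [ 8.  -1.  -2.7] 0.102 14.58
0.8 False [ 4.4 -2.2 -3.2] 0.097 14.96
1.0 False [-3.1 -2.6  0.5] 0.106 15.32
1.2 False [-7.5 -1.5  4.6] 0.104 15.69
1.4 False [-5.7 -1.1  5.6] 0.104 16.06
1.6 False [-4.8  0.2  6.6] 0.098 16.43
1.8 False [-1.2  0.8  6.6] 0.104 16.79
2.0 False [-0.5  1.9  6.2] 0.103 17.3
2.2 False [-0.2  3.1  4.2] 0.106 17.81
2.3 False [-0.8  4.3  4.3] 0.102 18.14
stop False [0.2 5.7 4.5] 1.7174089517353892 18.725
```

View pics/s7.png

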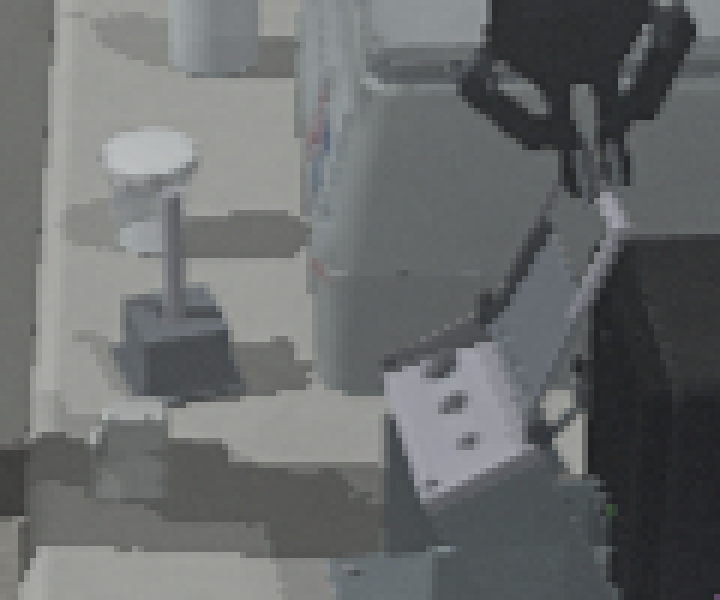

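Run:
```python
from h import *
np.set_printoptions(precision=4,suppress=True)
def pose(th): 
    p=np.radians(78);q,z=ori(p,1);return bar(th)+(.010+OFF)*z,q,z
t,q,z=pose(2.47);r=arm.move_l(t,q,speed=.03,f_stop=7);o=arm.get_obs();print(r,o["force"],np.linalg.norm(o["position"]-t))
open_jaws();o=arm.get_obs();arm.move_l(o["position"]-.09*z,speed=.2)
q2,z2=ori(np.radians(90),1)
x=np.array([0,0,0]);Rm=np.stack([[1,0,0],[0,-1,0],[0,0,-1]],1).astype(float)  # y tool along world -y
qr=quat(Rm)
j=arm.inverse_kinematics([.4555,.1255,.11-G+OFF*-1+.10],qr);print(j)
arm.movep([.4555,.1255,.25-OFF],qr)
o=arm.get_obs();print(o["clock"],o["position"])
fr={}
for c in("side","top"):
    im,d=viewer.grab_frame(c);np.savez(c+"2.npz",im=im,d=d);fr[c]=im
    
uv={}
for t in ["hole_wide","hole_mid","hole_narrow","gauge_plate","flap_hinge","flap_bar","rod_top","rod_tip","holder"]:
    w=[]
    for c in("side","top"):
        l=finder.place_of(c,t)
        if l: w.append((c,l[0]["uv"]))
    print(t,[np.round(a[1],1) for a in w],tri(w) if len(w)==2 else "")
a=cv2.resize(fr["side"][180:240,260:320],(400,400),interpolation=0);b=cv2.resize(fr["top"][150:210,270:330],(400,400),interpolation=0)
save("s8.png",np.hstack([a,b]))
```

```text
True [-2.0931 -0.4507  5.7414] 0.005518865610915798
[-0.0444  0.1284 -0.3413  1.9852  0.0498  1.0358 -1.9793]
22.175 [0.4558 0.1252 0.2128]
hole_wide [array([244.6, 179.6]), array([287.3, 182.1])] (array([ 0.5108, -0.1124,  0.2673]), [0.0624, 0.0624])
hole_mid [array([295.2, 207.2]), array([303.4, 179.5])] (array([ 0.6102, -0.1438,  0.1559]), [0.0006, 0.0006])
hole_narrow [array([292.6, 211.9]), array([314.1, 175.7])] (array([ 0.6095, -0.1718,  0.1605]), [0.0096, 0.0096])
gauge_plate [array([295.5, 241.7]), array([303.4, 177. ])] (array([ 0.6312, -0.1501,  0.0251]), [0.0181, 0.0181])
flap_hinge [array([301.5, 203.1])] 
flap_bar [array([322.5, 172.1]), array([301.1, 134.5])] (array([ 0.6924, -0.1317,  0.2768]), [0.0027, 0.0027])
rod_top [array([248.4, 173.5]), array([194.4, 235.1])] (array([0.4607, 0.134 , 0.1222]), [0.0011, 0.0011])
rod_tip [array([250.8, 199.5]), array([201.5, 238.9])] (array([0.4662, 0.1324, 0.0076]), [0.0012, 0.0012])
holder [array([252. , 200.9]), array([202.8, 241.2])] (array([0.4657, 0.13  , 0.0015]), [0.0038, 0.0038])
```

View pics/s8.png

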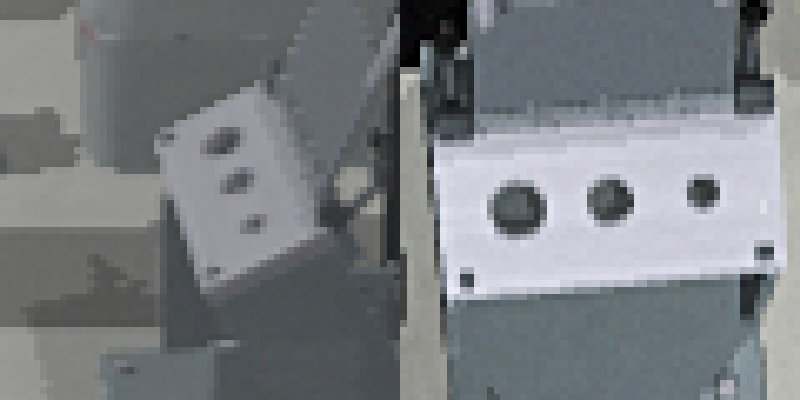

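```bash
cat > fit.py <<'E'
from h import *
from scipy.optimize import least_squares
np.set_printoptions(precision=4,suppress=True,linewidth=170)
G0={"side":[(292.7,200.7),(295.1,206.7),(297.5,212.8)],"top":[(287.2,180.7),(301.1,179.5),(315,178.3)]}
W={"side":[(4,4),(4,4),(3,3)],"top":[(6,6),(6,6),(5,5)]}
obs={}
for c in G0:
    g=np.load(c+"2.npz")["im"].astype(float).mean(2);obs[c]=[]
    for k,(u,v) in enumerate(G0[c]):
        hw=[4,4,3][k] if c=="side" else [6,5,4][k]
        for _ in range(3):
            yy,xx=np.mgrid[int(round(v))-hw:int(round(v))+hw+1,int(round(u))-hw:int(round(u))+hw+1]
            p=g[yy,xx];w=np.clip(np.percentile(p,75)-12-p,0,None);u,v=(w*xx).sum()/w.sum(),(w*yy).sum()/w.sum()
        obs[c].append((u,v))
    print(c,np.round(obs[c],1).tolist())
def model(p):
    y=np.array([-np.sin(p[3]),np.cos(p[3]),0]);return [p[:3]+s*.036*y for s in(1,0,-1)]
def res(p): return np.concatenate([proj(c,X)-o for c in obs for X,o in zip(model(p),obs[c])])
s=least_squares(res,[.61,-.144,.155,PSI]);print(s.x,np.degrees(s.x[3]),"\n",s.fun.reshape(2,3,2))
print("from bar/hinge:",HINGE-.033*(np.cos(T0)*H+np.sin(T0)*Z),HINGE)
np.save("hole.npy",s.x)
E
python3 fit.py
python3 - <<'E'
from h import *
np.set_printoptions(linewidth=170)
g=np.load("side0.npz")["im"].astype(int).mean(2).astype(int);print(g[168:196:3,240:260])
g=np.load("top0.npz")["im"].astype(int).mean(2).astype(int);print(g[230:250,188:212])
print(proj("side",[.459,.129,.135]),proj("side",[.459,.129,.045]),proj("top",[.459,.129,.135]),proj("top",[.459,.129,.045]))
E
```

```text
side [[293.2, 201.0], [295.1, 206.7], [297.6, 213.1]]
top [[287.2, 181.0], [301.1, 179.7], [315.0, 178.3]]
[ 0.6104 -0.138   0.1532  0.1268] 7.263413144482828 
 [[[-0.4736 -0.121 ]
  [-0.1703  0.259 ]
  [-0.3649  0.1421]]

 [[ 0.0043 -0.3082]
  [-0.0159 -0.274 ]
  [-0.0335 -0.2498]]]
from bar/hinge: [ 0.6089 -0.1368  0.1632] [ 0.6386 -0.1336  0.1771]
[[181 189 188 186 182 179 182 180 160 138 120 110 131 150 153 153 151 152 152 153]
 [137 117 122 125 126 116 112 137 145 151 154 149 151 153 151 152 153 152 151 152]
 [133 134 130 128 130 133 136 122 101  93 138 153 154 155 156 154 152 153 152 154]
 [134 143 158 156 152 153 148 125 104  94 114 112 107 107 106 106 105 105 106 107]
 [163 163 158 156 154 153 152 129 104  97 102 106 107 108 108 107 106 109 107 110]
 [153 153 154 150 148 149 147 128 107  97 113 141 149 149 149 150 149 149 149 150]
 [152 154 153 153 152 153 154 135 109  97 116 150 157 155 155 154 153 152 153 154]
 [137 130 122 111 104 111 114 122 110  99  99 107 110 110 111 129 149 153 152 153]
 [120 100 110 112 110 109  93 103 107  99  91  75  74  77  77  76  79 139 154 152]

[... 1474 characters left out ...]
1 157  92 117 118 118 123 110  92  96  64  28 117 128  62 106 124 118 121 123 120 118 121 132]
 [151 154 104 115 119 123 110  92  93  93 101  67  84 102 103 122 122 120 118 121 122 117 127 130]
 [148 152 113 110 119 107  96  94  96  95  96  93 125 123 121 120 119 118 119 121 119 120 120 130]
 [146 155 112 105 122  92  97  96  97  94  92 106 121 119 119 120 122 120 119 122 119 121 123 127]
 [147 160 139  99 114  96  93  96  96  93 106 121 120 117 122 121 123 120 122 122 121 124 127 121]
 [152 154 159  96  90  96  97  94  93 105 125 120 122 117 118 122 122 119 126 121 112 115 107 104]]
[248.12230584 171.14069871] [248.9101775  191.73228643] [195.54304343 235.49332078] [200.6628129 240.1658295]
```

```bash
cat >> h.py <<'E'
HM=np.array([.610,-.138,.1545]);PS=np.radians(7.0)
Hh=np.array([np.cos(PS),np.sin(PS),0]);PY=np.array([-np.sin(PS),np.cos(PS),0])
PZ=-np.sin(T0)*Hh+np.cos(T0)*Z;PX=np.cos(T0)*Hh+np.sin(T0)*Z
QH=quat(np.stack([np.cross(-PY,-PZ),-PY,-PZ],1))
LT=.039  # rod tip beyond reported TCP along tool z
def tcp(hy,h,dx=0,dy=0): return HM+(hy+dy)*PY+dx*PX+(h+LT)*PZ  # TCP with rod tip h above plate at row pos hy
E
python3 - <<'E'
from h import *
np.set_printoptions(precision=4,suppress=True)
qr=quat(np.stack([[1,0,0],[0,-1,0],[0,0,-1]],1).astype(float))
r=arm.move_l([.4575,.129,.054],qr,speed=.15,f_stop=8)
close_gripper(60);o=arm.get_obs();print(r,o["position"],o["opening"],o["force"],o["finger_force"])
r=arm.move_l([.4575,.129,.12],speed=.1,f_stop=15);o=arm.get_obs();print(r,o["opening"],o["force"])
for hy in(.036,0,-.036):
    print([arm.inverse_kinematics(tcp(hy,h),QH) is not None for h in(.05,0,-.045,-.065)])
arm.move_l([.4575,.129,.17],speed=.2)
arm.movep(tcp(.036,.04),QH)
o=arm.get_obs();print(o["clock"],o["position"],o["force"],o["opening"])
for c in("side","top"):
    im,d=viewer.grab_frame(c);np.savez(c+"3.npz",im=im,d=d)
for t,e in(("rod_tip",tcp(.036,.04)-LT*PZ),("rod_top",tcp(.036,.04)+(.12-LT)*PZ)):
    w=[]
    for c in("side","top"):
        l=finder.place_of(c,t);print(t,c,proj(c,e),l[0] if l else None)
        if l:w.append((c,l[0]["uv"]))
    if len(w)==2:print(tri(w),e)
E
```

```text
False [0.4576 0.129  0.0542] 0.14659087344195085 [-0.308  -0.6337  1.7695] 58.35482195019722
False 0.1427846266929994 [ 0.337  -0.9802 -1.4053]
[True, True, True, True]
[True, True, True, True]
[True, True, True, True]
27.2667 [ 0.5719 -0.1045  0.2247] [ 0.5829  0.8735 -0.5349] 0.14598137269338904
rod_tip side [287.7132 191.7514] {'uv': [286.6, 192.0], 'score': 0.69}
rod_tip top [288.0272 183.7246] {'uv': [290.1, 182.3], 'score': 0.38}
(array([ 0.5882, -0.1097,  0.1944]), [0.0035, 0.0035]) [ 0.5888 -0.1043  0.1908]
rod_top side [272.102  163.9617] None
rod_top top [290.7461 193.969 ] {'uv': [286.8, 192.6], 'score': 0.4}
```

```bash
cat >> h.py <<'E'
def hh(p=None):  # height of rod tip above plate, and dx,dy vs HM
    p=arm.get_obs()["position"] if p is None else p
    e=p-LT*PZ-HM;return np.round(np.array([e@PX,e@PY,e@PZ])*1000,1)
def pf():
    f=arm.get_obs()["force"];return np.round([f@PX,f@PY,f@PZ],1)
E
python3 - <<'E'
from h import *
arm.move_l(tcp(.036,.006),speed=.12,f_stop=6);print(hh(),pf())
r=arm.move_l(tcp(.036,-.045),speed=.05,f_stop=5);print(r,hh(),pf(),arm.get_obs()["clock"])
E
```

```text
[-0.3 36.2  5.7] [ 0.7 -0.1 -2. ]
False [  0.3  35.9 -44.7] [-1.5  0.1 -0.3] 29.1667
```

Run:
```python
from h import *
print(arm.move_l(tcp(.036,.010),speed=.15,f_stop=20),pf())
arm.move_l(tcp(0,.008),speed=.12);f0=pf()
r=arm.move_l(tcp(0,-.045),speed=.04,f_stop=4);print(r,hh(),f0,pf(),arm.get_obs()["clock"])
```

```text
False [ 0.4  0.3 -1.4]
False [  0.3  -0.1 -44.7] [-0.   0.9 -0.7] [ 0.5  0.7 -0.8] 31.6083
```

Run:
```python
from h import *
print(arm.move_l(tcp(0,.010),speed=.15,f_stop=20))
arm.move_l(tcp(-.036,.008),speed=.12);f0=pf()
r=arm.move_l(tcp(-.036,-.012),speed=.02,f_stop=4);print(r,hh(),f0,pf())
arm.wait(.2);print(pf(),hh(),arm.get_obs()["clock"],arm.get_obs()["opening"])
```

```text
False
True [  0.2 -36.8  -3.9] [-0.5 -0.1 -1.3] [-0.  1.  2.]
[ 1.6 -0.8  2.5] [ -0.1 -36.8  -3.9] 33.425 0.14373647836382059
```

Run:
```python
from h import *
print(arm.move_l(tcp(-.036,.010),speed=.1,f_stop=20))
arm.move_l(tcp(0,.008),speed=.12);f0=pf()
r=arm.move_l(tcp(0,-.058),speed=.04,f_stop=5);print(r,hh(),f0,pf(),arm.get_obs()["clock"])
if not r or hh()[2]<-45:
    open_jaws();arm.wait(.5);print(pf())
    p=arm.get_obs()["position"];arm.move_l(p+.12*PZ,speed=.15)
    arm.move_l(p+.12*PZ+np.array([-.1,-.0,.05]),speed=.2);arm.wait(.5)
    for c in("side","top"):
        im,d=viewer.grab_frame(c);np.savez(c+"4.npz",im=im,d=d)
        for t in("rod","rod_tip","rod_top","flap_bar"):
            l=finder.place_of(c,t);print(c,t,l[:1])
    e=HM;print("proj bar",[proj(c,bar(2.4)) for c in("side","top")],"mid",[proj(c,HM) for c in("side","top")],arm.get_obs()["clock"])
    a=np.load("side2.npz")["im"].astype(int);b=np.load("side4.npz")["im"].astype(int);D=abs(a-b).max(2)>40
    D[:, :230]=0;n,_,st,ce=cv2.connectedComponentsWithStats(D.astype(np.uint8));print([ (s.tolist()) for s in st[1:] if s[4]>5])
```

```text
False
False [  0.2  -0.1 -57.8] [ 0.2 -0.6 -1.2] [-0.7  0.3 -0.2] 35.9667
[-1.1 -0.2 -0.5]
side rod []
side rod_tip []
side rod_top []
side flap_bar [{'uv': [321.0, 171.9], 'score': 0.78}]
top rod [{'uv': [296.4, 171.3], 'score': 0.36}]
top rod_tip []
top rod_top [{'uv': [301.7, 179.3], 'score': 0.58}]
top flap_bar [{'uv': [301.6, 137.4], 'score': 0.97}]
proj bar [array([318.46756061, 170.18157109]), array([299.85737399, 136.4390936 ])] mid [array([294.80254652, 206.60259819]), array([301.10755701, 179.42647602])] 39.825
[[239, 42, 19, 22, 307], [233, 61, 7, 15, 24], [239, 63, 16, 5, 26], [254, 74, 1, 12, 12], [234, 91, 23, 56, 703], [230, 114, 17, 54, 405], [301, 162, 23, 44, 265], [248, 173, 2, 9, 17], [248, 183, 3, 5, 13], [295, 193, 5, 2, 7], [311, 205, 5, 5, 19], [239, 207, 8, 1, 8], [314, 209, 3, 3, 6], [257, 211, 26, 3, 72], [237, 226, 47, 3, 72], [394, 240, 17, 6, 49], [395, 247, 22, 4, 40], [375, 249, 9, 1, 9], [373, 251, 19, 5, 67]]
```

Run:
```python
from h import *
np.set_printoptions(linewidth=170)
for k in "24":
    z=np.load("top%s.npz"%k);print(z["im"].mean(2).astype(int)[173:187:2,292:312]);
    P=cloud("top",z["d"])[...,2];print((P[177:183,297:306]*1000).astype(int))
z=np.load("side4.npz");print(z["im"].mean(2).astype(int)[183:212:2,284:304])
```

```text
[[212 213 216 214 213 212 211 213 211 213 212 213 209 210 210 209 206 203 205 203]
 [209 206 209 208 209 208 211 212 214 213 214 211 204 206 205 207 206 204 205 204]
 [212 208 209 207 211 212 201 155 104  77  68 143 209 214 210 207 206 209 208 209]
 [220 214 212 213 218 218  98  86  97 103  65  59  77 219 213 211 212 213 214 213]
 [230 217 215 213 213 225 142  74  81  62  54  53 127 225 217 215 213 208 212 212]
 [226 215 212 210 213 214 222 183 147 148 169 198 216 210 206 205 205 208 207 208]
 [206 211 205 206 206 209 208 205 209 210 209 208 209 208 210 209 207 209 209 209]]
[[160 161 155  49  49  53 161 160 160]
 [158 156  64  61  63  65  65 150 159]
 [155  80  76  76  75  84  78 149 161]
 [153  86  89  91  91  90  92 145 151]
 [154 103 105  94 103 101 105 149 154]
 [154 155 118 114 116 118 145 149 154]]
[[215 215 212 214 213 212 211 213 211 213 209 211 210 209 208 207 209 206 206 204]
 [212 210 209 209 209 211 211 211 216 215 213 211 206 206 204 206 204 204 205 205]
 [211 209 209 210 209 214 201 146  95  79  89 144 209 213 211 208 209 206 207 210]
 [219 213 211 214 217 223  69  67 
[... 1079 characters left out ...]
53 155 157 145 146 145 112 109  85]
 [ 96  92  92  88 135 151 156 158 159 157 157 156 157 158 159 148 138 138 130 115]
 [129 139 152 157 156 153 158 156 137 110 102 112 145 154 158 157 145 141 142 122]
 [125 137 154 155 153 154 132 106  95  83  71  98 146 157 157 157 156 146 141 129]
 [149 159 155 154 155 154 146 140 134 148 156 158 158 155 156 156 157 147 141 141]
 [144 160 157 155 156 155 155 153 156 159 156 136 118 135 152 153 156 156 145 141]
 [148 155 159 157 156 156 155 155 152 127 100  89  82 124 151 154 155 155 156 145]
 [122 128 154 159 156 154 155 155 153 152 153 155 154 157 156 153 153 154 155 155]
 [ 87  68 128 156 159 156 155 155 154 155 156 158 158 159 156 156 155 154 155 154]]
```

Run:
```python
from h import *
print(workorder.hand_in(),arm.get_obs()["clock"])
```

```text
the job is handed in; nothing more can be done
the job is handed in; nothing more can be done
```

The job is handed in at about 40 s of the 72 s allowed. The cover is open on its back stop, all three holes were gauged in order, and the rod's top shows through the middle hole about 40 mm below the plate face. No verdict came back, and I did not re-measure the bystanders.

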